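# Measure across two board pads with sprung measuring tweezers

## Robot

A 6-joint arm with a two-finger parallel gripper is mounted at the origin on the work surface. World frame = base frame: x ahead of the robot, y to its left, z up, the work surface at z = 0. Lengths are in mm, angles in rad, forces in N, time in s.
With the tool pointing down it reaches from about 225 to 725 mm from the base axis. Payload 3.1 kg.
Tool frame: the origin (TCP) lies on the centre line of the jaws, within the pads' length; the fingertips stand 14 mm ahead of it and the grasp point (between the pads) lies 5 mm behind it (tip_extent is the distance from the TCP to the fingertips, in mm); z points along the fingers, y is the line along which they close (so a half turn about z gives the same grasp; the last joint's range is limited). The gripper opens to 85 mm and grips with 20 to 120 N. Pads are 22 mm wide; open, the fingers measure 114 mm over their backs; the gripper's body (76 mm by 85 mm) begins 54 mm behind the grasp point. The pads swing forward as they close: fully open they stand 13 mm farther back than shut.
Start: joints at [1.205, 0.048, 0.099, 1.622, 0, 1.443], TCP at [123.679, 510.216, 245.312] pointing down, gripper open.
Joint ranges: [-2.91, 2.91], [-0.99, 1.94], [-1.21, 1.42], [-2.12, 2.29], [-1.49, 1.47], [-3.14, 3.14]. Speed limits (rad/s): [2.79, 2.79, 3.14, 3.14, 3.14, 3.14].

## Interface

Orientations are given as a rotation vector (axis times angle).
In Python, from plant import * gives the robot as it stands.
- The arm moves only by the tool play_rows, never from a script. Its argument "steps" is a list of rows, each a list of 3 entries, a list of its own where there are three numbers: the shift along the tool's x, y, z in m, then the turn about the tool's z in rad, then the closure in counts, from 0 (fully open) to 255 (shut). A call has 1 to 20 rows; each row is the pose to reach, as a shift and turn from the pose commanded when the call began, along the tool's axes at that moment; what a row does not reach only later rows make up. A row lasts 1/10 s, in which the tool goes at most 50 mm and 8.59 degrees, less where a joint would pass 70% of its speed; a pose out of reach is approached as far as the arm can. A call with a gripper value outside its range is refused whole. The fingers move at their own pace and stop on an object; the grip force is fixed at half the most. Time passes only in rows, so rows that repeat a pose let the fingers close. It gives the time, the measured TCP pose, the force, the opening and the grip force at its end, in the units of the state.
- read_state(): the state, without advancing time (a new reading comes with each control period).
- grab_frame(name): name is "side" or "top" or "wrist"; returns a dict with "image" (420x560x3 uint8, red, green, blue), "fx", "fy", "cx", "cy" (pixels), "R" (3x3) and "t" (3): a world point X has camera coordinates R X + t. Camera axes: x right, y down, z forward; pixel columns grow to the right and rows downward; lengths in mm; the calibration is good to about 2 mm. A picture is of the moment at which its call begins. There is no depth.
- sign_off(): hands the job in; it is judged then, once.
Trained networks look in the newest picture that a camera, given by its name, has taken for a name from the list of things; names that differ only in an ending like _2 or _b are one class to them, and where a whole thing is asked for, a point or a joint stands for the part that bears it (a point fixed in the world has none). Each returns a list of dicts, best first, with "score" (0 to 1); they miss things now and then, are a little off and sometimes report something else, mostly with a low value. They report only what shows in the picture. A call takes as long as a camera call. They do not tell look-alikes from the thing itself.
- boxes_of(camera, query): "bbox" ([left, top, right, bottom] in pixels, round what is visible of it).
The state is a dict: "t": time; "joint_pos": joint angles; "qd": joint speeds; "tau": joint torques, N m; "position": TCP position; "eef_rot": TCP orientation; "wrist_force": force on the tool from outside, world axes, zero at the start; "wrist_torque": the same for the moment, N m; "gripper_width": opening from 0.0 (shut) to 1.0 (fully open); "finger_force": force on a finger pad.
Only numpy, scipy, OpenCV 4.12 (cv2) and the standard library are available. Lean on these libraries where they do the work, as an engineer would, in place of code of your own. Each camera call takes 0.05 s, during which the arm holds its last target. There are 200 camera calls.

## Task

Take the measuring tweezers out of the blue stand and, before they touch the circuit board, squeeze them until their two pins are as far apart as the centre marks of the two bare copper pads inside the white outline; then set one pin gently on the mark of each pad. Hold them like that, both sprung pins pressed lightly on their pads and the gap kept steady, for at least two seconds so that the instrument can take its reading, and finish while still holding them there. Leave the other things on the bench alone.

Things in the scene. Friction and masses are not known exactly. Their poses are not given: they have to be found in the camera images.
- grip (a point): Centre of the two orange finger grips of the tweezers, midway between the arms, 65 mm above the pin tips. z points up from pins to tail; y is the direction across the arms, along which they are squeezed. Each grip is 14 mm wide (x), from 48 to 78 mm above the pin tips; over both it measures 32 mm here unsqueezed, and 25 mm with parallel faces when the pins are 20 mm apart
- tweezers: Loose measuring tweezers, about 70 g, upright in the stand. Origin midway between the pin tips when unsqueezed; axes as point grip. The frame belongs to arm a: it leans by half the squeeze angle when both arms are squeezed evenly. White tail unit 18 (x) x 14 (y) mm, 89 to 119 mm above the pin tips; black noses 12 mm wide (x), ending 8 mm above the pin tips
- squeeze (a joint): Squeeze angle between the sprung arms (rad), pivot in the tail 111 mm above the pin tips: 0 let go, pins 36 mm apart; grows when squeezed, gap = 36 mm - 112 mm x angle (20 mm at 0.143), stop at 0.29. They spring open with 52 N per rad at the grips (7.5 N at a 20 mm gap), so the fingers' opening sets the gap: 2.4 mm of gap per mm. A full grip shuts them to the stop
- pin_a: Brass pin of arm a, 3.2 mm in diameter; origin at the middle of its tip; z points up along the pin. The pin is sprung and slides up to 5 mm into the nose, about 0.25 N to start and 0.3 N more per mm
- pin_b: Brass pin of arm b, the same. The pins are alike: either may go on either pad
- stand: Blue plastic tool stand, fixed, 92 (x) x 70 (y) x 40 mm high, three slots 46 mm long (y); origin at the centre of its underside. The tweezers stand in the middle slot (16 mm wide), noses on a ledge, pins hanging free in a groove: at the start the pin tips are 6 mm and the centre of the grips 71 mm above the bench. Lifted straight up 40 mm they are clear
- board: Green circuit board 150 (x) x 110 (y) mm on an aluminium tray 170 x 130 mm, fixed; origin at the centre of the tray's underside. The board's upper face is 16 mm above the bench. Its parts (black capacitors and blue relay at +x, green terminal block at -x) stand well clear of the pads, at most 41 mm above the bench
- pad_left (a point): Dark centre mark of one bare copper pad (11 mm along the board's x, 9 mm along its y), on the board's upper face, 16 mm above the bench; axes as the board. The two pads lie 20 mm apart along y, inside a white printed outline 28 x 40 mm
- pad_right (a point): Dark centre mark of the other copper pad, the same size, 20 mm along -y of the board from pad_left
- capacitor: Bystander: loose black capacitor can, 35 mm in diameter, 55 mm high, standing; origin at the centre of its underside
- screwdriver: Bystander: loose screwdriver lying on the bench between stand and board, handle to its -x; origin at its underside
- parts_box: Bystander: loose open white parts box, 70 x 60 x 30 mm; origin at the centre of its underside
- pliers: Bystander: loose long-nose pliers with yellow handles, about 165 mm long, lying flat, 9 mm high; origin at the joint's underside
Mind the look-alikes: they are no part of the job. Leave any brown look-alike of the tweezers alone. What is shaped like the stand but turquoise is not meant.

How it is judged (in metres and radians):
On the way, in this order (a step that is already met when the one before it is completed fails the run):
1. the tweezers are lifted clear of the stand, held in the fingers (height (world z) of each of pin_a, pin_b above 0.05 m and contact force between tweezers and stand below 0.05 N and contact force between the fingers and tweezers above 2 N), for 0.2 s.
2. one pin rests on the mark of each pad, 20 mm apart, steady for two seconds (((horizontal distance between pin_a and pad_left below 0.0035 m and horizontal distance between pin_b and pad_right below 0.0035 m) or (horizontal distance between pin_a and pad_right below 0.0035 m and horizontal distance between pin_b and pad_left below 0.0035 m)) and distance between pin_a and pin_b between 0.017 and 0.023 m and contact force between each of pin_a, pin_b and board above 0.15 N and contact force between tweezers and board below 6 N and contact force between the fingers and tweezers above 2 N), for 2 s.
At the end, for the whole second after the job is handed in: Ends holding: fingers squeeze the tweezers (over 2 N), pins 20 mm apart within 3 mm and steady, each within 3.5 mm of its own pad's mark and pressing with over 0.15 N, under 6 N in all; earlier lifted clear of the stand (pins over 50 mm up) and held on the pads for 2 s (all of step 2 and velocity of joint squeeze between -0.05 and 0.05 rad/s); the arm keeps its last pose, push and grip.
It fails at once if the tweezers touch the board while their pins are not yet set to the pads' spacing (gap off by more than 5 mm) (contact force between tweezers and board above 0.3 N and (distance between pin_a and pin_b below 0.015 m or distance between pin_a and pin_b above 0.025 m)).
It fails at once if the tweezers are pressed on the board with more than 12 N (contact force between tweezers and board above 12 N).
It fails at once if a bystander is moved by more than 25 mm (distance of any of capacitor, screwdriver, parts_box, pliers from where it was at the start of the episode above 0.025 m).
It also fails if it takes over 48 s, if anything falls off the work surface, if the arm or the gripper's body presses on something with over 40 N, if the wrist force passes 120 N, or if a joint passes its speed limit or range.

## Working session

There is one attempt and no reset: what is moved stays moved. The work goes in short steps, Python scripts to look and compute and a tool call to move; the robot and the scene stay as the last step left them, time stands still between calls to the robot, and variables do not carry over. Pictures are saved under pics/ and viewed, at most 11 in all, crops included, and the job is handed in when it is done.

Besides the shell and the picture viewer there is one more tool, called in YAML: its name, and indented under it one key for each argument. play_rows: Moves the arm, as the interface text tells. Its arguments: {"type":"object","properties":{"steps":{"type":"array","items":{"type":"array"}}},"required":["steps"]}

```bash
mkdir -p pics
cat > h.py <<'E'
from plant import *
import numpy as np, cv2
def shot(n,f):
    d=grab_frame(n); cv2.imwrite('pics/'+f,cv2.cvtColor(np.array(d['image']),cv2.COLOR_RGB2BGR)); return d
def ray(d,u,v,z):
    R=np.array(d['R']);t=np.array(d['t']); c=-R.T@t
    w=R.T@np.array([(u-d['cx'])/d['fx'],(v-d['cy'])/d['fy'],1]); return c+w*(z-c[2])/w[2]
def proj(d,X):
    p=np.array(d['R'])@np.array(X)+np.array(d['t']); return [round(float(d['fx']*p[0]/p[2]+d['cx']),1),round(float(d['fy']*p[1]/p[2]+d['cy']),1)]
E
python3 - <<'E'
from h import *
s=read_state();print(s['t'],s['position'],s['eef_rot'],s['gripper_width'])
ims=[]
for n in('top','side','wrist'):
    d=shot(n,n+'0.png')
    print(n,-np.array(d['R']).T@np.array(d['t']))
    for q in('tweezers','grip','stand','board','pad_left','pin_a','capacitor','screwdriver','parts_box','pliers'):
        try: print(n,q,[(round(b['score'],2),[round(x) for x in b['bbox']]) for b in boxes_of(n,q)][:4])
        except Exception as e: print(q,e)
E
```

```text
0.0 [123.45557831 509.6759559  244.09800469] [-0.37263363 -3.11879217  0.00361549] 0.997186156795612
top [443.49447238  -9.10486971 815.07281375]
top tweezers [(0.65, [184, 222, 207, 235]), (0.52, [144, 210, 164, 234])]
top grip [(0.78, [143, 207, 162, 238]), (0.47, [183, 220, 214, 234])]
top stand [(0.96, [177, 205, 223, 259]), (0.88, [186, 285, 225, 342])]
top board [(0.73, [194, 223, 209, 236]), (0.59, [349, 222, 422, 308])]
top pad_left [(0.93, [349, 220, 423, 306])]
top pin_a []
top capacitor [(0.9, [256, 132, 274, 152])]
top screwdriver [(0.76, [270, 219, 286, 326])]
top parts_box [(0.59, [379, 131, 412, 165]), (0.55, [348, 224, 421, 307])]
top pliers [(0.65, [162, 96, 194, 168]), (0.23, [183, 219, 213, 236])]
side [ 277.77296505 -449.00345295  571.6075349 ]
side tweezers [(0.76, [219, 164, 235, 204]), (0.51, [234, 175, 261, 198])]
side grip [(0.71, [235, 177, 260, 195]), (0.59, [221, 167, 235, 207])]
side stand [(0.92, [205, 187, 261, 231]), (0.86, [134, 218, 198, 273])]
side board [(0.69, [220, 165, 237, 204]), (0.6, [245, 307, 386, 420])]
side pad_left [(0.97, [247, 308, 384, 419]), (0.69, [270, 152, 331, 177])]
side pin_a []
side capacitor [(0.86, [330, 196, 347, 226])]
side screwdriver []
side parts_box [(0.55, [415, 275, 474, 327])]
side pliers [(0.6, [268, 150, 332, 179])]
wrist [ 41.88348358 529.31022329 373.43274831]
wrist tweezers []
wrist grip []
wrist stand []
wrist board []
wrist pad_left []
wrist pin_a []
wrist capacitor []
wrist screwdriver []
wrist parts_box []
wrist pliers []
```

View pics/top0.png

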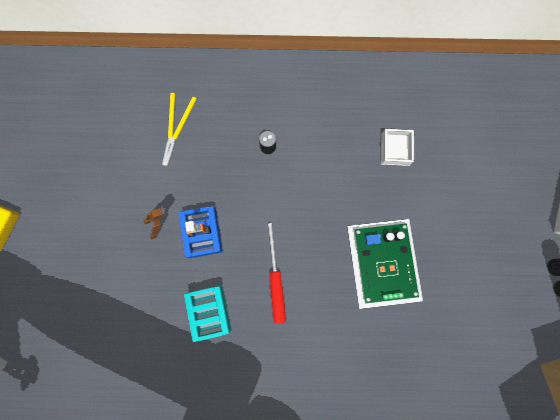

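View pics/side0.png

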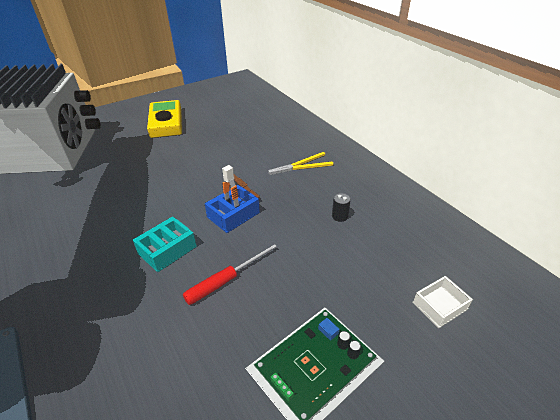

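Run:
```python
from h import *
d=grab_frame('top');im=np.array(d['image']).astype(int);r,g,b=im[...,0],im[...,1],im[...,2]
def rect(m,z,name,k=1):
    n,l,s,c=cv2.connectedComponentsWithStats(m.astype(np.uint8))
    for i in sorted(range(1,n),key=lambda i:-s[i,4])[:k]:
        p=np.argwhere(l==i)[:,::-1].astype(np.float32)
        W=np.array([ray(d,u,v,z)[:2] for u,v in p],np.float32)
        print(name,s[i,4],c[i].round(1),'mean',W.mean(0).round(1),'rect',cv2.minAreaRect(W))
w=np.zeros(r.shape,bool)
rect((b>120)&(r<90)&(g<120)&(b-g>60),40,'blue',1)
box=w.copy();box[205:260,177:224]=1
rect(box&(r>170)&(g>170)&(b>170),125,'tail',2)
rect(box&(r>130)&(b<110)&(r-b>60),84,'orange',3)
box=w.copy();box[220:310,345:425]=1
rect(box&(g>60)&(g-r>20)&(g-b>10),16,'board',1)
box=w.copy();box[258:280,370:405]=1
rect(box&(r>140)&(b<120)&(r-g>40),16,'pads',3)
print([ray(d,*p,0).round() for p in((270,223),(286,322),(267,145),(153,222))])
x=cv2.cvtColor(np.array(d['image']),cv2.COLOR_RGB2BGR)
a=cv2.resize(x[200:265,170:235],None,fx=6,fy=6,interpolation=cv2.INTER_CUBIC);c=cv2.resize(x[235:300,350:415],None,fx=6,fy=6,interpolation=cv2.INTER_CUBIC)
cv2.imwrite('pics/crop1.png',np.hstack([a,c]))
```

```text
blue 119 [209.7 241.5] mean [506.5 126.8] rect ((515.9548950195312, 122.61237335205078), (56.19300079345703, 111.6140365600586), 67.34197998046875)
tail 94 [189.7 226.5] mean [525.5 148.5] rect ((525.1141357421875, 148.49453735351562), (20.468915939331055, 15.002095222473145), 15.16037654876709)
tail 2 [196.  226.5] mean [525.6 137.3] rect ((525.63037109375, 137.31735229492188), (1.7822190523147583, 0.0), -177.19932556152344)
orange 59 [183.4 206.6] mean [568.  171.6] rect ((566.3285522460938, 167.73324584960938), (9.582818031311035, 32.15889358520508), 0.871173083782196)
orange 20 [201.7 227.8] mean [528.1 135.2] rect ((528.2547607421875, 135.45736694335938), (14.40085220336914, 5.347262382507324), 18.3205509185791)
orange 7 [189.1 233.7] mean [516.8 158.1] rect ((516.2197265625, 158.3862762451172), (3.889564037322998, 3.7299461364746094), 2.942074775695801)
board 3532 [386.2 265.5] mean [ 465.2 -227.5] rect ((471.36004638671875, -227.29739379882812), (150.73382568359375, 110.00371551513672), 7.364358425140381)
pads 24 [391.9 267.9] mean [ 460.2 -239.1] rect ((460.0652770996094, -239.2530517578125), (8.001842498779297, 8.471034049987793), 0.8020081520080566)
pads 22 [382. 269.] mean [ 457.9 -219. ] rect ((457.781494140625, -218.9869842529297), (7.993903160095215, 8.349212646484375), 0.8006163239479065)
[array([550.,   9.,   0.]), array([350., -27.,   0.]), array([720.,  19.,  -0.]), array([549., 254.,  -0.])]
```

View pics/crop1.png

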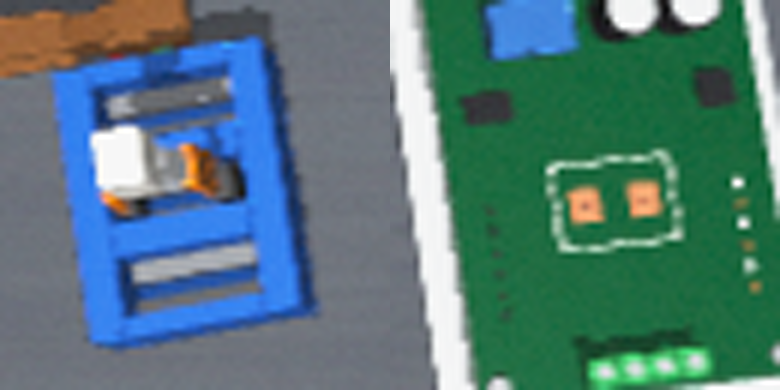

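```bash
cat >> h.py <<'E'
from scipy.spatial.transform import Rotation as Ro
def plan(target,yaw=None):
    """shift in tool axes (mm); turn (deg) making tool y lie along world yaw+90deg (mod 180)"""
    s=read_state();R=Ro.from_rotvec(s['eef_rot']).as_matrix()
    out=R.T@(np.array(target)-np.array(s['position']))
    print('t',round(s['t'],2),'pos',np.round(s['position'],1),'w',round(s['gripper_width'],4),'F',np.round(s['wrist_force'],2),'ff',s['finger_force'],'j6',round(s['joint_pos'][5],2))
    print('shift mm',out.round(2))
    if yaw is not None:
        v=R.T@np.array([-np.sin(yaw),np.cos(yaw),0]); a=np.arctan2(-v[0],v[1]); a=(a+np.pi/2)%np.pi-np.pi/2
        print('turn rad',round(a,4),'tool z',R[:,2].round(4))
E
python3 - <<'E'
from h import *
plan([525,148,235],np.radians(9.5))
d=grab_frame('wrist');R=Ro.from_rotvec(read_state()['eef_rot']).as_matrix()
print('cam axes in tool',(np.array(d['R'])@R).round(2))
d=grab_frame('top');im=np.array(d['image']).astype(int);r,g,b=im[...,0],im[...,1],im[...,2]
m=((b-r>40)&(b-g>25)&(b>60)).astype(np.uint8);m[:,:170]=0;m[:195]=0;m[270:]=0;m[:,235:]=0
p=cv2.findNonZero(m).reshape(-1,2)
print(cv2.minAreaRect(np.array([ray(d,u,v,40)[:2] for u,v in p],np.float32)))
E
```

```text
t 1.7 pos [123.7 510.2 245.3] w 0.9992 F [-0.29 -0.9  -0.03] ff 0.0 j6 1.44
shift mm [-475.35 -257.47   10.31]
turn rad -0.4036 tool z [-0. -0. -1.]
cam axes in tool [[ 0.    1.    0.  ]
 [-0.94  0.   -0.33]
 [-0.33 -0.    0.94]]
((525.8773193359375, 147.10275268554688), (96.2923812866211, 75.61209106445312), 11.251704216003418)
```

play_rows:
  steps:
    - [[-0.16,-0.09,0.0],-0.2,0]
    - [[-0.475,-0.257,0.0],-0.421,0]
    - [[-0.475,-0.257,0.0],-0.421,0]
    - [[-0.475,-0.257,0.0],-0.421,0]
    - [[-0.475,-0.257,0.0],-0.421,0]
    - [[-0.475,-0.257,0.0],-0.421,0]
    - [[-0.475,-0.257,0.0],-0.421,0]
    - [[-0.475,-0.257,0.0],-0.421,0]
    - [[-0.475,-0.257,0.0],-0.421,0]
    - [[-0.475,-0.257,0.0],-0.421,0]
    - [[-0.475,-0.257,0.0],-0.421,0]
    - [[-0.475,-0.257,0.0],-0.421,0]
    - [[-0.475,-0.257,0.0],-0.421,0]
    - [[-0.475,-0.257,0.0],-0.421,0]
    - [[-0.475,-0.257,0.0],-0.421,0]
    - [[-0.475,-0.257,0.0],-0.421,0]

```text
t: 3.4
position: [523.9, 149.8, 245.8]
eef_rot: [-0.291, 3.128, 0.0]
wrist_force: [0.1, -0.2, -1.2]
gripper_width: 0.994
finger_force: 0.0
```

Run:
```python
from h import *
plan([525.5,148,200],np.radians(10.5))
d=shot('wrist','w1.png')
for X in([525,148,125],[525,148,71],[526,147,40]): print(X,proj(d,X))
for q in('tweezers','grip','stand'): print(q,[(round(b['score'],2),[round(x) for x in b['bbox']]) for b in boxes_of('wrist',q)][:4])
```

```text
t 3.4 pos [523.9 149.8 245.8] w 0.9944 F [ 0.07 -0.25 -1.15] ff 0.0 j6 -0.03
shift mm [-1.18 -2.11 45.8 ]
turn rad 0.0022 tool z [ 5.e-04  3.e-04 -1.e+00]
[525, 148, 125] [279.7, 207.4]
[525, 148, 71] [279.9, 188.3]
[526, 147, 40] [278.8, 180.7]
tweezers [(0.95, [261, 173, 301, 224]), (0.71, [275, 217, 384, 245])]
grip [(0.88, [262, 175, 299, 224]), (0.8, [272, 220, 380, 243])]
stand [(0.87, [246, 1, 331, 65]), (0.8, [246, 134, 319, 226])]
```

View pics/w1.png

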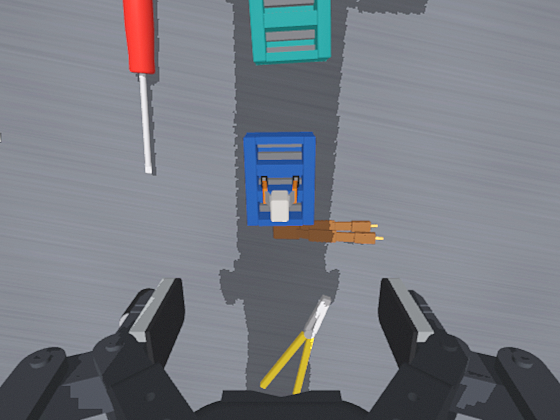

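play_rows:
  steps:
    - [[-0.001,-0.002,0.045],0.0,0]
    - [[-0.001,-0.002,0.09],0.0,0]
    - [[-0.001,-0.002,0.12],0.0,0]
    - [[-0.001,-0.002,0.14],0.0,60]
    - [[-0.001,-0.002,0.155],0.0,100]
    - [[-0.001,-0.002,0.165],0.0,110]
    - [[-0.001,-0.002,0.175],0.0,120]
    - [[-0.001,-0.002,0.175],0.0,130]
    - [[-0.001,-0.002,0.175],0.0,130]
    - [[-0.001,-0.002,0.175],0.0,130]
    - [[-0.001,-0.002,0.175],0.0,130]

```text
t: 4.7
position: [527.0, 146.9, 71.4]
eef_rot: [-0.287, 3.126, 0.0]
wrist_force: [-0.1, -0.4, 0.6]
gripper_width: 0.489
finger_force: 0.0
```

Run:
```python
from h import *
plan([525.5,148,71],np.radians(10.5))
d=shot('wrist','w2.png')
```

```text
t 4.7 pos [527.  146.9  71.4] w 0.4888 F [-0.1  -0.43  0.64] ff 0.0 j6 -0.03
shift mm [1.24 1.38 0.45]
turn rad -0.0001 tool z [ 2.1e-03  3.0e-04 -1.0e+00]
```

View pics/w2.png

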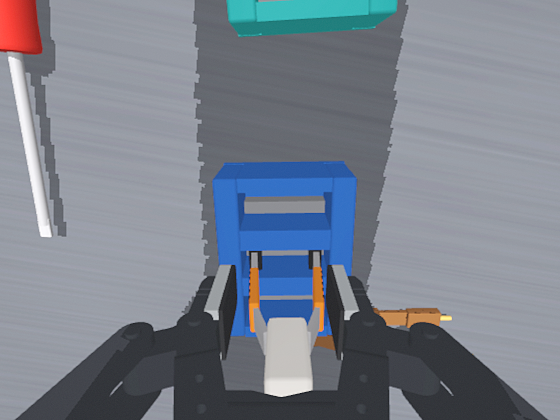

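play_rows:
  steps:
    - [[0.001,0.0015,0.0],0.0,135]
    - [[0.001,0.0015,0.0],0.0,145]
    - [[0.001,0.0015,0.0],0.0,155]
    - [[0.001,0.0015,0.0],0.0,162]
    - [[0.001,0.0015,0.0],0.0,168]
    - [[0.001,0.0015,0.0],0.0,172]
    - [[0.001,0.0015,0.0],0.0,176]
    - [[0.001,0.0015,0.0],0.0,180]
    - [[0.001,0.0015,0.0],0.0,180]
    - [[0.001,0.0015,0.0],0.0,180]
    - [[0.001,0.0015,0.0],0.0,180]
    - [[0.001,0.0015,0.0],0.0,180]

```text
t: 5.95
position: [525.2, 148.1, 70.8]
eef_rot: [-0.287, 3.128, -0.0]
wrist_force: [0.5, -0.5, 5.3]
gripper_width: 0.298
finger_force: 8.9
```

play_rows:
  steps:
    - [[0.001,0.0015,-0.01],0.0,180]
    - [[0.001,0.0015,-0.025],0.0,180]
    - [[0.001,0.0015,-0.045],0.0,180]
    - [[0.001,0.0015,-0.07],0.0,180]
    - [[0.001,0.0015,-0.1],0.0,180]
    - [[0.001,0.0015,-0.12],0.0,180]
    - [[0.001,0.0015,-0.12],0.0,180]
    - [[0.001,0.0015,-0.12],0.0,180]
    - [[0.001,0.0015,-0.12],0.0,180]
    - [[0.001,0.0015,-0.12],0.0,180]

```text
t: 6.95
position: [522.5, 149.2, 188.3]
eef_rot: [0.287, -3.125, 0.0]
wrist_force: [-0.4, -0.0, -1.6]
gripper_width: 0.297
finger_force: 5.9
```

Run:
```python
from h import *
# hover above pads centre
plan([459.0,-229.0,190],np.radians(7.2))
d=shot('wrist','w3.png')
```

```text
t 6.95 pos [522.5 149.2 188.3] w 0.2967 F [-0.36 -0.01 -1.6 ] ff 5.945658311247826 j6 -0.03
shift mm [ 131.3  -360.29   -1.27]
turn rad 0.0575 tool z [-3.7e-03 -6.0e-04 -1.0e+00]
```

View pics/w3.png

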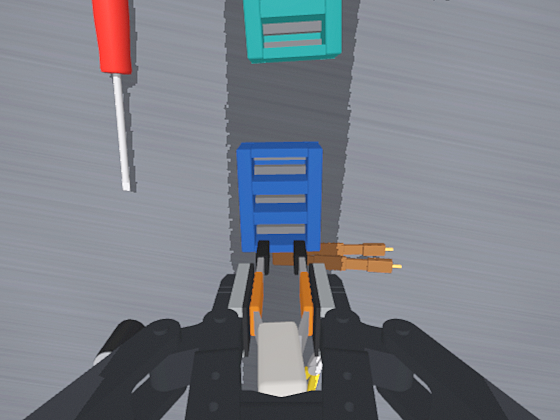

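play_rows:
  steps:
    - [[0.01,-0.03,0.0],0.02,180]
    - [[0.03,-0.07,0.0],0.04,180]
    - [[0.045,-0.11,0.0],0.0575,180]
    - [[0.06,-0.15,0.0],0.0575,180]
    - [[0.075,-0.19,0.0],0.0575,180]
    - [[0.09,-0.23,0.0],0.0575,180]
    - [[0.105,-0.27,0.0],0.0575,180]
    - [[0.115,-0.31,0.0],0.0575,180]
    - [[0.125,-0.34,0.01],0.0575,180]
    - [[0.131,-0.36,0.03],0.0575,180]
    - [[0.131,-0.36,0.05],0.0575,180]
    - [[0.131,-0.36,0.06],0.0575,180]
    - [[0.131,-0.36,0.06],0.0575,180]
    - [[0.131,-0.36,0.06],0.0575,180]
    - [[0.131,-0.36,0.06],0.0575,180]

```text
t: 8.5
position: [461.2, -228.4, 131.6]
eef_rot: [-0.199, 3.134, -0.002]
wrist_force: [0.8, -0.3, 0.3]
gripper_width: 0.294
finger_force: 5.9
```

Run:
```python
from h import *
plan([459.0,-229.0,130],np.radians(7))
d=shot('wrist','w4.png')
x=cv2.imread('pics/w4.png');cv2.imwrite('pics/w4c.png',cv2.resize(x[120:350,170:390],None,fx=2.6,fy=2.6,interpolation=cv2.INTER_CUBIC))
for n in ('top','side'):
  e=shot(n,n+'4.png'); print(n,[proj(e,p) for p in([459,-229,16],[460.2,-239,16],[458,-219,16],[459,-229,65])])
print([proj(d,p) for p in([460.2,-239,16],[458,-219,16])])
```

```text
t 8.5 pos [ 461.2 -228.4  131.6] w 0.2943 F [ 0.75 -0.34  0.29] ff 5.928725302219391 j6 -0.72
shift mm [ 2.25 -0.36  1.55]
turn rad 0.0046 tool z [ 0.0017 -0.0011 -1.    ]
top [[387.0, 268.5], [391.9, 267.9], [382.0, 268.9], [394.0, 268.1]]
side [[309.1, 366.0], [313.7, 371.0], [304.7, 361.0], [310.3, 349.0]]
[[268.6, 205.6], [295.5, 206.0]]
```

View pics/w4c.png

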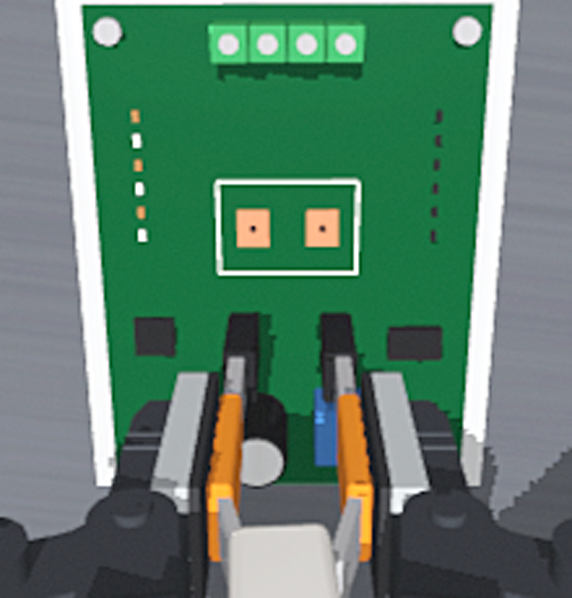

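Run:
```python
from h import *
s=read_state();print(s['position'])
d=grab_frame('wrist')
z=s['position'][2]-65
f=lambda u,v:(170+u/2.6-.3,120+v/2.6-.3)
pl,pr=[ray(d,*f(u,229),16) for u in(253,322)]
nl,nr=[ray(d,*f(u,314),z+8) for u in(244,336)]
print('pads',pl,pr,'noses',nl,nr)
R=Ro.from_rotvec(s['eef_rot']).as_matrix()
c=R.T@((pl+pr-nl-nr)/2); print('pad mid minus nose edge mid, tool',c,'nose gap',np.linalg.norm(nl-nr),'pad gap',np.linalg.norm(pl-pr))
print('nose mid rel tcp, tool',R.T@((nl+nr)/2-s['position']),'pad mid rel tcp',R.T@((pl+pr)/2-s['position']),'yaw pads',R.T@(pl-pr),R.T@(nl-nr))
```

```text
[ 461.13964765 -228.53106819  131.54765142]
pads [ 462.05157789 -240.15572857   16.        ] [ 459.52802753 -220.41587507   16.        ] noses [ 462.20500007 -239.82833193   74.54765142] [ 459.55778703 -219.15073081   74.54765142]
pad mid minus nose edge mid, tool [ 0.28808002 -0.69210986 58.54833828] nose gap 20.846364791210743 pad gap 19.900505591915774
nose mid rel tcp, tool [ 0.47130809 -0.83426956 57.00058956] pad mid rel tcp [  0.75938811  -1.52637942 115.54892784] yaw pads [-1.39555464e-02 -1.99004791e+01  2.93403800e-02] [-1.83689875e-02 -2.08463340e+01  3.07411068e-02]
```

View pics/side4.png

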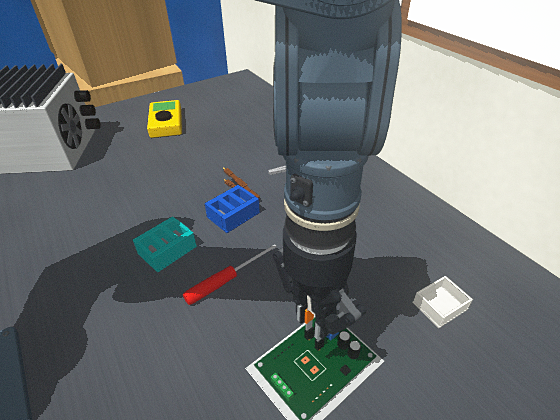

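Run:
```python
from h import *
s=read_state()
d=grab_frame('wrist')
z=s['position'][2]-65
im=cv2.imread('pics/w4.png')
print(s['position'], 'cam',-np.array(d['R']).T@np.array(d['t']))
R=Ro.from_rotvec(s['eef_rot']).as_matrix()
f=lambda u,v:(170+u/2.6-.3,120+v/2.6-.3)
for n,u,v,h,w in(('nose',290,314,8,6),('grip bottom',290,394,48,7),('grip top edge',290,490,78,7),('tail bottom',280,525,89,9)):
    p=R.T@(ray(d,*f(u,v),z+h)-s['position']); print(n,p.round(2),'centre x',round(p[0]-w,2))
cv2.imwrite('pics/w4d.png',cv2.resize(im[225:385,220:340],None,fx=5,fy=3.7,interpolation=cv2.INTER_CUBIC))
e=cv2.imread('pics/side4.png');
```

```text
[ 461.03557383 -228.53419448  131.35119267] cam [ 377.31224852 -239.96136006  259.34058645]
nose [ 0.5  -0.83 57.  ] centre x -5.5
grip bottom [ 2.56 -0.85 17.  ] centre x -4.44
grip top edge [  3.02  -0.86 -13.  ] centre x -3.98
tail bottom [  5.06  -2.26 -24.  ] centre x -3.94
```

View pics/w4d.png

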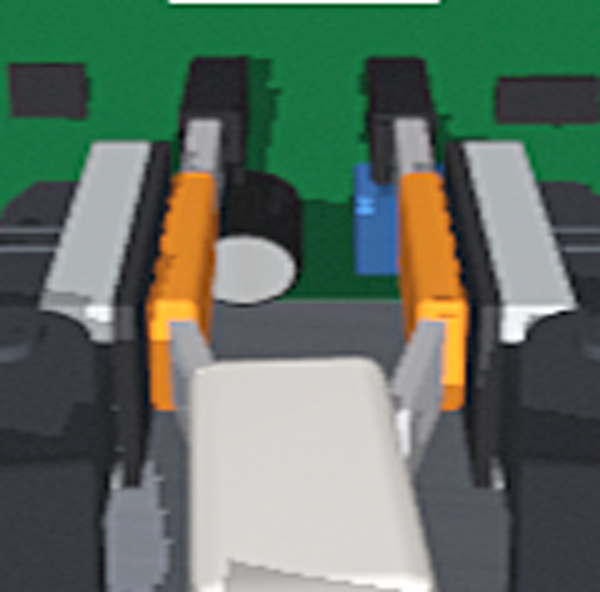

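play_rows:
  steps:
    - [[0.006,-0.0007,0.01],0.0,180]
    - [[0.0063,-0.0007,0.02],0.0,180]
    - [[0.0063,-0.0007,0.03],0.0,180]
    - [[0.0063,-0.0007,0.036],0.0,180]
    - [[0.0063,-0.0007,0.038],0.0,180]
    - [[0.0063,-0.0007,0.038],0.0,180]
    - [[0.0063,-0.0007,0.038],0.0,180]
    - [[0.0063,-0.0007,0.038],0.0,180]

```text
t: 9.55
position: [454.6, -230.2, 92.9]
eef_rot: [-0.197, 3.134, -0.001]
wrist_force: [-0.5, -0.2, -0.9]
gripper_width: 0.298
finger_force: 5.9
```

Run:
```python
from h import *
plan([459.0,-229.0,90],np.radians(7))
d=shot('wrist','w5.png')
x=cv2.imread('pics/w5.png');cv2.imwrite('pics/w5c.png',cv2.resize(x[180:280,220:340],None,fx=6,fy=6,interpolation=cv2.INTER_CUBIC))
```

```text
t 9.55 pos [ 454.6 -230.2   92.9] w 0.2979 F [-0.48 -0.16 -0.9 ] ff 5.943833738565445 j6 -0.73
shift mm [-4.48  0.67  2.9 ]
turn rad 0.0036 tool z [ 1.e-03 -6.e-04 -1.e+00]
```

View pics/w5c.png

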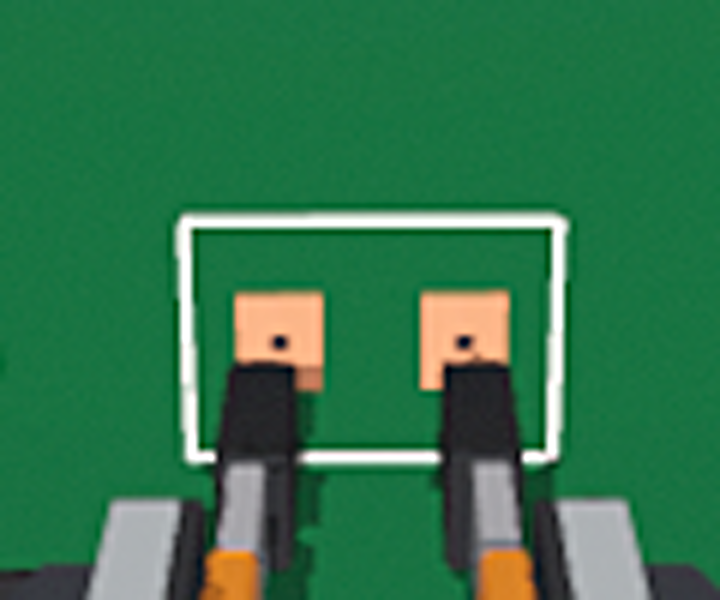

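Run:
```python
from h import *
s=read_state()
d=grab_frame('wrist')
z=s['position'][2]-65
R=Ro.from_rotvec(s['eef_rot']).as_matrix()
f=lambda u,v:(220+u/6-.4,180+v/6-.4)
pl,pr=[ray(d,*f(u,342),16) for u in(279,464)]
nl,nr=[ray(d,*f(u,365),z+8) for u in(262,477)]
print('pads',pl,pr,'gap nose',np.linalg.norm(nl-nr),np.linalg.norm(pl-pr))
print('pad mid - nose edge mid (add 6 to x)',R.T@((pl+pr-nl-nr)/2), 'tcp',s['position'])
```

```text
pads [ 461.80666566 -240.1213976    16.        ] [ 459.28238154 -220.24124978   16.        ] gap nose 21.110299676125702 20.039767657140334
pad mid - nose edge mid (add 6 to x) [-6.29668214  0.22555535 19.92634031] tcp [ 454.63990186 -230.24598029   92.92093071]
```

play_rows:
  steps:
    - [[-0.0003,0.0002,0.002],0.0,181]
    - [[-0.0003,0.0002,0.004],0.0,181]
    - [[-0.0003,0.0002,0.006],0.0,181]
    - [[-0.0003,0.0002,0.008],0.0,181]
    - [[-0.0003,0.0002,0.009],0.0,181]
    - [[-0.0003,0.0002,0.01],0.0,181]
    - [[-0.0003,0.0002,0.011],0.0,181]
    - [[-0.0003,0.0002,0.012],0.0,181]
    - [[-0.0003,0.0002,0.013],0.0,181]
    - [[-0.0003,0.0002,0.0135],0.0,181]
    - [[-0.0003,0.0002,0.014],0.0,181]
    - [[-0.0003,0.0002,0.014],0.0,181]
    - [[-0.0003,0.0002,0.014],0.0,181]
    - [[-0.0003,0.0002,0.014],0.0,181]

```text
t: 11.05
position: [454.6, -229.8, 78.5]
eef_rot: [-0.197, 3.135, -0.0]
wrist_force: [-1.2, 0.8, 0.9]
gripper_width: 0.294
finger_force: 7.4
```

Run:
```python
from h import *
F=[];P=[]
for i in range(6):
    d=grab_frame('wrist');s=read_state();F.append(s['wrist_force']);P.append(s['position'])
print(np.mean(F,0),np.std(F,0),np.mean(P,0),np.std(P,0),s['gripper_width'],s['finger_force'])
shot('wrist','w6.png')
x=cv2.imread('pics/w6.png');cv2.imwrite('pics/w6c.png',cv2.resize(x[180:280,220:340],None,fx=6,fy=6,interpolation=cv2.INTER_CUBIC))
```

```text
[-0.00281855  0.10927549  1.15680686] [0.53731601 0.39062162 0.36432842] [ 454.58473729 -229.7677218    78.40623308] [0.01720486 0.00492474 0.03007785] 0.29122697113453033 7.40769624710083
```

View pics/w6c.png

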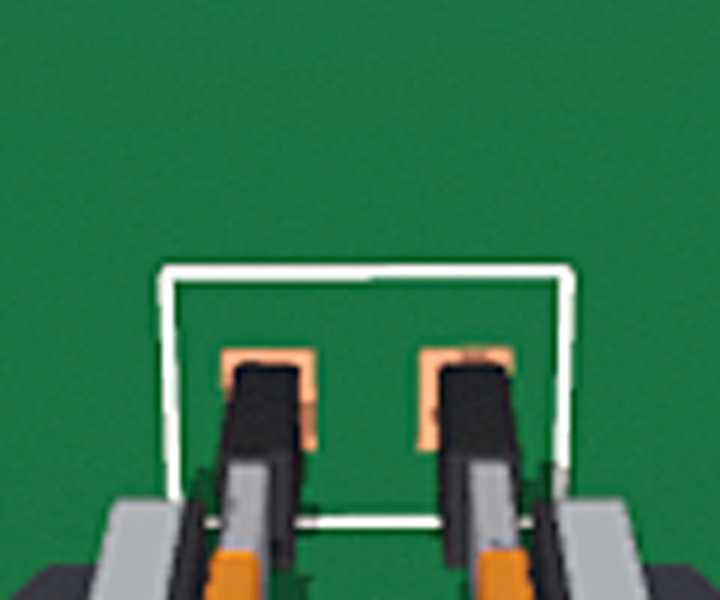

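play_rows:
  steps:
    - [[0,0,0],0,181]
    - [[0,0,0],0,181]
    - [[0,0,0],0,181]
    - [[0,0,0],0,181]
    - [[0,0,0],0,181]
    - [[0,0,0],0,181]
    - [[0,0,0],0,181]
    - [[0,0,0],0,181]
    - [[0,0,0],0,181]
    - [[0,0,0],0,181]
    - [[0,0,0],0,181]
    - [[0,0,0],0,181]
    - [[0,0,0],0,181]
    - [[0,0,0],0,181]
    - [[0,0,0],0,181]
    - [[0,0,0],0,181]
    - [[0,0,0],0,181]
    - [[0,0,0],0,181]
    - [[0,0,0],0,181]
    - [[0,0,0],0,181]

```text
t: 13.4
position: [454.5, -229.8, 78.3]
eef_rot: [-0.197, 3.135, -0.0]
wrist_force: [0.4, 1.0, 1.1]
gripper_width: 0.294
finger_force: 7.4
```

Run:
```python
from h import *
s=read_state()
d=grab_frame('wrist')
R=Ro.from_rotvec(s['eef_rot']).as_matrix()
f=lambda u,v:(220+u/6-.4,180+v/6-.4)
pt=[ray(d,*f(u,v),16) for u,v in((269,349),(269,451),(466,349),(466,451))]
nl,nr=[ray(d,*f(u,365),16+5.8) for u in(267.5,472.5)]
P=np.mean(pt,0)
print('pad mid - pin mid',R.T@(P-(nl+nr)/2)+[6,0,0],'gap',np.linalg.norm(nl-nr),'pad len',np.linalg.norm(pt[0]-pt[1]),np.linalg.norm(pt[0]-pt[2]))
print(s['t'],s['wrist_force'],s['gripper_width'])
```

```text
pad mid - pin mid [-0.56555878 -0.2481143   5.80048521] gap 20.078098449647282 pad len 11.405406200957943 19.845370776933102
13.4 [0.37335395 0.9977888  1.07539058] 0.2935647206302758
```

play_rows:
  steps:
    - [[0,0,0],0,181]
    - [[0,0,0],0,181]
    - [[0,0,0],0,181]
    - [[0,0,0],0,181]
    - [[0,0,0],0,181]
    - [[0,0,0],0,181]
    - [[0,0,0],0,181]
    - [[0,0,0],0,181]
    - [[0,0,0],0,181]
    - [[0,0,0],0,181]

```text
t: 14.45
position: [454.5, -229.7, 78.3]
eef_rot: [-0.197, 3.135, -0.0]
wrist_force: [0.0, 0.9, 1.5]
gripper_width: 0.295
finger_force: 7.4
```

```bash
python3 -c "
from plant import *
print(sign_off())"
```

```text
the job is handed in; nothing more can be done
None
```

I handed the job in at about 14.5 s with the tweezers still held on the pads; sign-off gave no verdict. By my measurements the pin gap is about 20.1 mm, the pins are about 0.6 mm off the marks, they press with about 2 N in all, and they had been held there for over 3 s.

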